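Feel the plate gap with a taper gauge

ROBOT

A 7-joint arm with a two-finger parallel gripper is mounted at the origin on a cart in front of the work surface, level with it; the furniture and walls round the work are solid. World frame = base frame: x ahead of the robot, y to its left, z up, the work surface at z = 0. Lengths are in m, angles in degrees, forces in N, time in s.
With the tool pointing down it reaches from about 0.425 to 0.875 m from the base axis. Payload 4.7 kg.
Tool frame: the origin (TCP) lies midway between the tips of the shut fingers; the grasp point (between the pads) lies 19 mm behind it; z points along the fingers, y is the direction in which the jaws open and shut (so a half turn about z gives the same grasp; the last joint's range is limited). The gripper opens to 87 mm and grips with 3 to 60 N. Pads are 19 mm wide; open, the fingers measure 117 mm over their backs; the gripper's body (75 mm by 190 mm) begins 51 mm behind the grasp point.
Start: joints at [69.448, 18.392, -4.016, 83.108, 1.295, 78.541, -3.26], TCP at [0.237, -0.605, 0.223] pointing down, gripper open.
Joint ranges: [-163.93, 163.93], [-17.29, 119.83], [-79.2, 71.16], [3.27, 140.29], [-89.18, 269.18], [5.43, 117.66], [-154.24, 154.24]. Speed limits (degrees/s): [147.25, 147.25, 180, 180, 180, 180, 180].

INTERFACE

Orientations are given as [roll, pitch, yaw] about the fixed x, y, z axes, in that order (R = Rz(yaw) Ry(pitch) Rx(roll)).
In Python, from cell import r gives the robot as it stands. Calls block until the motion is done:
- r.movep(position, orientation): joint-space move of the TCP to a pose.
- r.movel(position, feed=0.15, orientation=None, max_force=None): straight line of the TCP; orientation=None keeps the orientation; feed is the mean speed in m/s. With max_force (N) it stops when the force on the tool has changed by that much, and returns True; else False.
- r.goto_joints(angles): joint-space move.
- r.gripper_to(opening, grasp_force=None): finger opening in m; grasp_force is the grip in N (None keeps the last); returns when the fingers have stopped.
- r.dwell(seconds).
- r.ik(position, orientation): joint angles nearest the present ones, or None.
- r.capture(name): name is "scene" or "side" or "wrist"; returns (picture, depth): 384x512x3 uint8, blue, green, red; 384x512 float32, m along the optical axis (not along the pixel's ray), 0 where there is no reading.
- r.get_calibration(name): a dict with "fov_y" (degrees; the focal length in pixels is half the picture's height over the tangent of half this angle, whatever the lens; pixels are square), "cx", "cy" (the principal point, pixels), "position" and "orientation" of the camera in the world; the wrist camera has in their place "hand_eye" (4x4, takes a point from camera to tool coordinates, whose origin is the TCP and whose axes are the flange's). Camera axes: x right, y down, z forward; pixel columns grow to the right and rows downward; lengths in m; the calibration is good to about 2 mm. A picture is of the moment at which its call begins: read the wrist's pose just before it. get_calibration takes no time and is no camera call.
A pose or a line that the arm cannot do raises r.PlanningError and nothing moves.
- r.finish_job(): hands the job in, once; it reports no verdict.
Trained networks look in the newest picture that a camera, given by its name, has taken for a name from the list of things; names that differ only in an ending like _2 or _b are one class to them, and where a whole thing is asked for, a point or a joint stands for the part that bears it (a point fixed in the world has none). Each returns a list of dicts, best first, with "score" (0 to 1); they miss things now and then, are a little off and sometimes report something else, mostly with a low value. They report only what shows in the picture. A call takes as long as a camera call. They do not tell look-alikes from the thing itself.
- r.boxes_of(camera, target): "position" ([column, row] as shares, 0 to 1, of the picture: columns of its width, rows of its height, amid what is visible of it).
- r.silhouettes(camera, target): "pixels" (384x512 bool, what is visible of it) and "position" ([column, row] as shares, 0 to 1, of the picture: columns of its width, rows of its height, amid what is visible of it).
- r.spot_point(camera, target): "position" ([column, row] as shares, 0 to 1, of the picture: columns of its width, rows of its height: a listed point, or the origin of a listed thing).
Readings, each from a call of its own:
- r.current_t(): time.
- r.current_q(): joint angles.
- r.current_qvel(): joint speeds.
- r.current_tau(): joint torques, N m.
- r.current_ee_pos(): TCP position.
- r.current_tool_rot(): TCP orientation.
- r.current_wrist_force(): force on the tool from outside, world axes, zero at the start.
- r.current_torque(): the same for the moment, N m.
- r.current_finger_gap(): finger opening in m.
Only numpy, scipy, OpenCV 4.12 (cv2) and the standard library are available. Lean on these libraries where they do the work, as an engineer would, in place of code of your own. Each camera call takes 0.05 s, during which the arm holds its last target.

TASK

Lift the steel taper gauge out of its grey stand by its yellow handle and lower its blade, upright, into the gap between the two upright steel plates of the blue fixture, its flat face against the fixed plate, until it drags snugly on both plates, without pushing the sliding plate away from its setting. Finish still holding the gauge in the gap at that snug depth, and leave the weight, the tape roll, the mug and the small brown bottle alone.

Things in the scene. Friction and masses are not known exactly. Their poses are not given: they have to be found in the camera images.
- gauge_grip (a point): Centre of the gauge's yellow handle, where to grasp it (from above, across its thickness). Handle 44 wide (x) x 16 thick (y) x 50 high (z). Point is 27 mm above the handle's underside, 107 mm above the blade's tip. z is up when upright. Gauge about 120 g; at the start it hangs upright in the stand's pocket, the handle's shoulders on the stand's top.
- gauge_tip (a point): Lower end of the gauge's steel blade, midway in its 3 mm thickness. Blade 20 wide (x), 80 long (z, up to the handle). One face (-y side) is flat, parallel to z, 1.5 mm from this point; the other (+y) slopes, so the thickness grows evenly from 3 mm at the tip to 12 mm at the handle. Axes as gauge_grip, which lies at (0, 4.5, 107) mm from here.
- gauge_flat (a point): Middle of the blade's flat face, 40 mm above the tip (at (0, -1.5, 40) mm from gauge_tip); the face looks to -y. Axes as gauge_grip. A stiffly held blade does not centre itself: lean this face lightly on the fixed plate, or it may touch only the sliding one.
- gauge: The loose taper gauge as a whole (blade and handle); origin at the blade's tip, axes as gauge_grip.
- gauge_stand: Fixed grey plastic block, 72 x 60 mm and 90 mm high on a 90 x 80 mm foot, with an open pocket on top (26 x 20 mm, 82 mm deep) in which the blade hangs. Origin at the centre of its underside. The blade must be lifted 80 mm straight up to come clear.
- fixture: Gap fixture, bolted down: blue base 100 (x) x 160 (y) x 12 mm, origin under its centre, z up. Two upright steel plates, 60 wide (x, centred on x = 0), face each other along y; the gap runs from y = 0 to y = joint plate_slide. Faces are flat up to z = 100 mm, then flare outward in lips up to z = 111 mm. The gap is free down to z = 12 mm, save for guide rods at x = +-24 mm.
- fixed_plate (a point): The fixture's fixed steel plate, on the -y side; the point is on its inner flat face (fixture plane y = 0), mid-width, at the face's top edge, z = 100 mm. Axes as the fixture's.
- sliding_plate (a point): The fixture's movable steel plate, on the +y side, on a black carriage with a red clamp knob. The point is on its inner flat face, mid-width, at the face's top edge, z = 100 mm. Axes as the fixture's.
- plate_slide (a joint): Position of the sliding plate along the fixture's y: equals the gap between the two plates in m (between 0.0065 and 0.010 at the start; it differs each time, so the depth at which the gauge fits differs too). The slide is stiff: it stays where it is and yields only to about 10 N.
- check_weight: Loose brass check weight, 30 mm across, 40 high; origin under its centre. To be left alone.
- tape_roll: Loose roll of beige tape lying flat, 94 mm across, 25 high; origin under its centre. To be left alone.
- mug: Loose white mug with grey dots, 82 mm across, 91 high; origin under its centre. To be left alone.
- dropper_bottle: Loose small brown dropper bottle with black top, 34 mm across, 102 high; origin under its centre. To be left alone.
Not all that is in view belongs to the job. Of the things that look like the gauge, the larger one is meant. What is shaped like the fixture but orange is not meant.

How it is judged (in metres and radians):
On the way, in this order (a step that is already met when the one before it is completed fails the run):
1. the gauge is held upright, its blade lifted clear of the stand (height (world z) of gauge_tip above 0.092 m and angle between gauge's own z axis and vertical below 0.2 rad and contact force between the fingers and gauge above 1 N), for 0.1 s.
2. the blade's tip is down in the gap between the plates (z of gauge_tip in the frame of fixture below 0.095 m and x of gauge_tip in the frame of fixture between -0.025 and 0.025 m and y of gauge_tip in the frame of fixed_plate above 0 m and y of gauge_tip in the frame of sliding_plate below 0 m), for 0.1 s.
At the end, for the whole second after the job is handed in: Gauge gripped, still, upright within 0.1 rad, tip 15 mm or more below the top of the plates' flat faces, clear of the base, within 22 mm of mid-width; blade presses each plate with 0.5 to 25 N, flat face within 2 mm of the fixed one; sliding plate within 2 mm of its start (z of gauge_tip in the frame of fixture between 0.0145 and 0.085 m and x of gauge_tip in the frame of fixture between -0.022 and 0.022 m and y of gauge_tip in the frame of fixed_plate above 0 m and y of gauge_tip in the frame of sliding_plate below 0 m and contact force between gauge and fixture_c0 between 0.5 and 25 N and contact force between gauge and plate_slide between 0.5 and 25 N and y of gauge_flat in the frame of fixed_plate below 0.002 m and distance of sliding_plate from where it was at the start of the episode below 0.002 m and angle between gauge's own z axis and vertical below 0.1 rad and contact force between the fingers and gauge above 2 N and linear speed of gauge below 0.01 m/s); the arm keeps its last pose, push and grip.
It fails at once if the check weight is pushed away (more than 20 mm) (distance of check_weight from where it was at the start of the episode above 0.02 m).
It fails at once if the tape roll is pushed away (more than 20 mm) (distance of tape_roll from where it was at the start of the episode above 0.02 m).
It fails at once if the mug is pushed away (more than 20 mm) (distance of mug from where it was at the start of the episode above 0.02 m).
It fails at once if the dropper bottle is pushed away (more than 20 mm) (distance of dropper_bottle from where it was at the start of the episode above 0.02 m).
It also fails if it takes over 48 s, if anything falls off the work surface, if the arm or the gripper's body presses on something with over 40 N, if the wrist force passes 120 N, or if a joint passes its speed limit or range.

## Working session

There is one attempt and no reset: what is moved stays moved. The work goes in short steps, each a Python script; the robot and the scene stay as the last script left them, time stands still between calls to the robot, and variables do not carry over. Pictures are saved under pics/ and viewed, and the job is handed in when it is done.

```bash
mkdir -p pics; ls; python3 - <<'E'
from cell import r
import cv2,numpy as np
for n in ["scene","side","wrist"]:
    p,d=r.capture(n); cv2.imwrite(f"pics/{n}0.png",p); np.save(f"pics/{n}0.npy",d)
    print(n,r.get_calibration(n))
print(r.current_t(),r.current_ee_pos(),r.current_tool_rot(),r.current_q())
E
```

```text
pics
scene {'fov_y': 48.00094537896525, 'cx': 257.71396618438456, 'cy': 186.65172879812394, 'position': array([-0.10921103,  0.52698806,  0.90075806]), 'orientation': array([-133.28320878,   -0.29655179, -124.47248615])}
side {'fov_y': 54.727430484448774, 'cx': 249.26870130255776, 'cy': 191.488682079637, 'position': array([0.6362804 , 1.27626443, 0.54976589]), 'orientation': array([-1.09601440e+02, -5.95043839e-02,  1.79772332e+02])}
wrist {'fov_y': 64.79726460393356, 'cx': 254.2217026625164, 'cy': 192.4600411907213, 'hand_eye': array([[-3.15856662e-04, -9.63914484e-01, -2.66211887e-01,
         7.19948332e-02],
       [ 9.99999950e-01, -3.07796219e-04, -7.20005887e-05,
        -1.43462519e-03],
       [-1.25366019e-05, -2.66211896e-01,  9.63914533e-01,
        -1.62398027e-01],
       [ 0.00000000e+00,  0.00000000e+00,  0.00000000e+00,
         1.00000000e+00]])}
0.15 [ 0.23655539 -0.60495704  0.22167494] [-1.79911504e+02  3.18011482e-03  2.13621522e+01] [69.44785187 18.43157491 -4.01554719 83.16022402  1.29298375 78.5418052
 -3.25903538]
```

View pics/scene0.png

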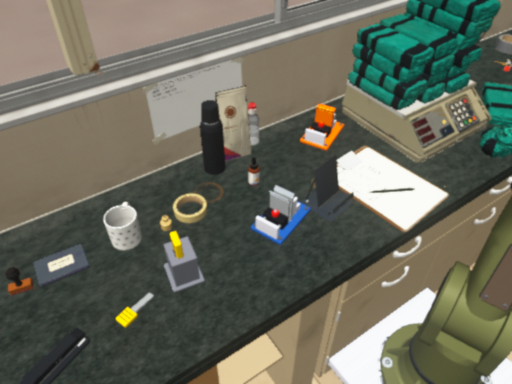

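View pics/side0.png

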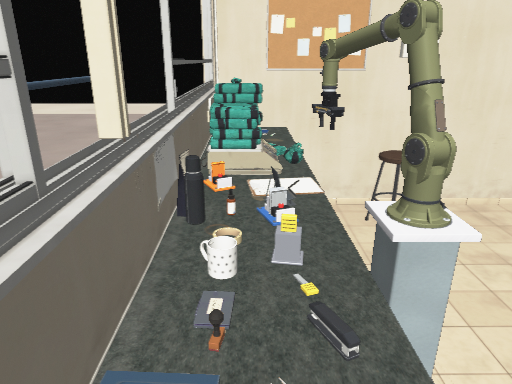

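View pics/wrist0.png

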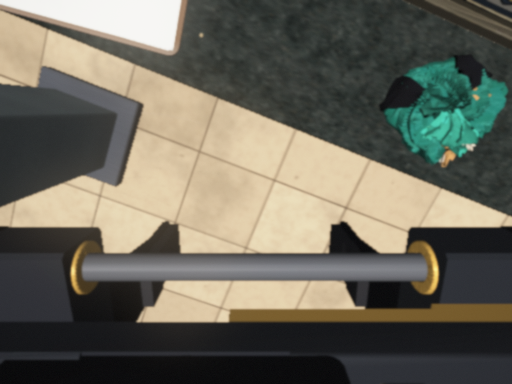

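```bash
cat > h.py <<'E'
from cell import r
import cv2,numpy as np
from scipy.spatial.transform import Rotation as R
def cam(n,pose=None):
    c=r.get_calibration(n); f=192/np.tan(np.radians(c['fov_y']/2))
    if n=='wrist':
        p,o=pose; T=np.eye(4);T[:3,:3]=R.from_euler('xyz',o,degrees=True).as_matrix();T[:3,3]=p
        T=T@c['hand_eye']
    else:
        T=np.eye(4);T[:3,:3]=R.from_euler('xyz',c['orientation'],degrees=True).as_matrix();T[:3,3]=c['position']
    return T,f,c['cx'],c['cy']
def cloud(d,C):
    T,f,cx,cy=C; v,u=np.mgrid[:384,:512]
    P=np.stack([(u-cx)/f*d,(v-cy)/f*d,d],-1)
    return P@T[:3,:3].T+T[:3,3]
def proj(P,C):
    T,f,cx,cy=C; q=(np.asarray(P)-T[:3,3])@T[:3,:3]
    return np.stack([q[...,0]/q[...,2]*f+cx,q[...,1]/q[...,2]*f+cy],-1)
def snap(n,tag):
    pose=(np.array(r.current_ee_pos()),np.array(r.current_tool_rot()))
    p,d=r.capture(n); cv2.imwrite(f'pics/{tag}.png',p); np.savez(f'pics/{tag}.npz',d=d,p=p,pos=pose[0],rot=pose[1])
    return p,d,cam(n,pose)
def load(n,tag):
    z=np.load(f'pics/{tag}.npz'); return z['p'],z['d'],cam(n,(z['pos'],z['rot']))
E
python3 - <<'E'
from h import *
p,d,C=snap('scene','s1')
W=cloud(d,C)
for n in ['gauge_grip','gauge_tip','gauge_stand','fixture','fixed_plate','sliding_plate','mug','check_weight','tape_roll','dropper_bottle']:
    for o in r.spot_point('scene',n)[:3]:
        u,v=np.array(o['position'])*[512,384]; u,v=int(u),int(v)
        print(n,round(o['score'],2),(u,v),W[min(v,383),min(u,511)].round(3))
a=p[190:300,150:320]; cv2.imwrite('pics/crop1.png',cv2.resize(a,None,fx=4.5,fy=4.5,interpolation=cv2.INTER_CUBIC))
E
```

```text
gauge_grip 0.76 (129, 316) [0.477 0.474 0.011]
gauge_grip 0.67 (172, 247) [0.539 0.324 0.091]
gauge_tip 0.61 (181, 273) [0.487 0.332 0.053]
gauge_tip 0.56 (151, 293) [0.509 0.407 0.005]
gauge_stand 0.93 (184, 273) [0.486 0.325 0.049]
gauge_stand 0.28 (190, 210) [ 0.707  0.198 -0.002]
fixture 0.91 (279, 219) [0.498 0.036 0.05 ]
fixture 0.74 (321, 132) [ 0.742 -0.321  0.041]
fixture 0.19 (281, 195) [0.533 0.005 0.094]
fixed_plate 0.7 (280, 196) [0.518 0.021 0.111]
fixed_plate 0.62 (323, 111) [ 0.771 -0.346  0.1  ]
sliding_plate 0.68 (321, 109) [ 0.782 -0.347  0.101]
sliding_plate 0.62 (278, 194) [0.542 0.009 0.092]
mug 0.75 (127, 233) [0.668 0.391 0.062]
tape_roll 0.68 (190, 213) [0.694 0.204 0.001]
dropper_bottle 0.76 (253, 179) [ 0.683 -0.005  0.034]
```

View pics/crop1.png

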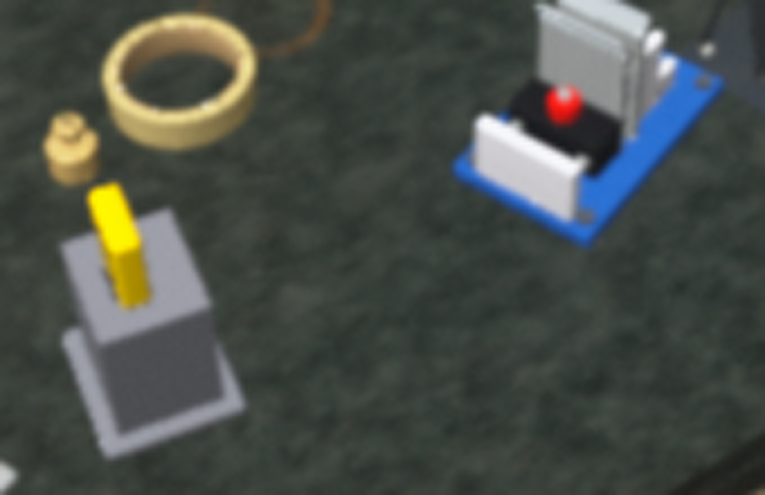

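```bash
python3 - <<'E'
from h import *
p,d,C=load('scene','s1'); W=cloud(d,C)
hsv=cv2.cvtColor(p,cv2.COLOR_BGR2HSV)
def fit(m,zl,zh,name):
    P=W[m&(W[...,2]>zl)&(W[...,2]<zh)]
    c=P.mean(0); (rc,sz,an)=cv2.minAreaRect((P[:,:2]*1000).astype(np.float32)); 
    print(name,len(P),c.round(3),P.min(0).round(3),P.max(0).round(3),np.round(rc,1),np.round(sz,1),round(an,1))
y=(hsv[...,0]>22)&(hsv[...,0]<35)&(hsv[...,1]>180)
Y=y.copy();Y[290:]=0;fit(Y,.1,.2,'handle'); fit(Y,.130,.2,'handletop')
st=np.zeros(y.shape,bool);st[230:300,150:215]=1
fit(st&~y,.086,.096,'standtop')
b=(hsv[...,0]>100)&(hsv[...,0]<125)&(hsv[...,1]>150)
fit(b&(W[...,0]<.65),.0,.03,'base')
f=np.zeros(y.shape,bool);f[180:230,255:310]=1
fit(f,.098,.13,'plates')
k=np.zeros(y.shape,bool);k[145:225,308:352]=1
fit(k,.02,.3,'black thing')
t=np.zeros(y.shape,bool);t[95:175,200:225]=1
fit(t,.02,.4,'thermos')
w=np.zeros(y.shape,bool);w[214:232,158:173]=1
fit(w,.01,.06,'weight')
q0=np.array(r.current_q())
for P in [(.52,.32,.34),(.5,.02,.34),(.53,.0,.3)]:
  for yaw in range(-180,180,30):
    q=r.ik(P,[180,0,yaw])
    print(P,yaw,None if q is None else np.round(q,0))
E
```

```text
handle 186 [0.512 0.322 0.131] [0.496 0.308 0.1  ] [0.541 0.331 0.143] [518.2 320.3] [16.1 44.2] 79.0
handletop 121 [0.517 0.321 0.139] [0.496 0.308 0.131] [0.541 0.331 0.143] [518.2 320.1] [15.7 44.2] 79.0
standtop 493 [0.514 0.316 0.091] [0.479 0.28  0.086] [0.561 0.35  0.096] [519.3 315. ] [60.1 74.8] 79.9
base 472 [0.495 0.008 0.012] [ 0.456 -0.085  0.   ] [0.563 0.096 0.03 ] [530.2   5.8] [105.  162.8] 19.9
plates 201 [0.527 0.007 0.106] [ 0.495 -0.014  0.098] [0.561 0.034 0.114] [527.4   9.6] [61.2 33.5] 19.6
black thing 1294 [ 0.506 -0.144  0.068] [ 0.442 -0.35   0.02 ] [ 0.628 -0.091  0.145] [ 534.8 -227.9] [109.5 297.3] 22.2
thermos 1791 [0.82  0.047 0.147] [ 0.785 -0.028  0.02 ] [0.926 0.084 0.243] [855.4  25.3] [ 86.5 155.3] 67.1
weight 123 [0.68  0.285 0.026] [0.667 0.268 0.01 ] [0.696 0.298 0.044] [682.1 282.4] [28.7 30.1] 2.2
(0.52, 0.32, 0.34) -180 [ 17.  27. -74.  76.  26.  95.  38.]
(0.52, 0.32, 0.34) -150 [ 15.  24. -68.  76.  22.  94.  70.]
(0.52, 0.32, 0.34) -120 [ 15.  24. -68.  76.  22.  94. 100.]
(0.52, 0.32, 0.34) -90 [ 15.  24. -68.  76.  22.  94. 130.]
(0.52
[... 1083 characters left out ...]
23.  92.  -0.  89.  55.]
(0.53, 0.0, 0.3) -180 [ 42.   5. -48.  92.   4.  85.  84.]
(0.53, 0.0, 0.3) -150 [ 60.   9. -69.  91.   8.  85. 111.]
(0.53, 0.0, 0.3) -120 [ 60.   9. -69.  91.   8.  85. 141.]
(0.53, 0.0, 0.3) -90 None
(0.53, 0.0, 0.3) -60 [ -61.    1.   60.   95.   -1.   85. -151.]
(0.53, 0.0, 0.3) -30 [  38.    5.  -43.   92.    3.   85. -125.]
(0.53, 0.0, 0.3) 0 [ 39.   5. -44.  92.   3.  85. -95.]
(0.53, 0.0, 0.3) 30 [ 39.   5. -44.  92.   3.  85. -65.]
(0.53, 0.0, 0.3) 60 [ 40.   5. -45.  92.   3.  85. -35.]
(0.53, 0.0, 0.3) 90 [ 41.   5. -46.  92.   4.  85.  -5.]
(0.53, 0.0, 0.3) 120 [ 41.   5. -47.  92.   4.  85.  24.]
(0.53, 0.0, 0.3) 150 [ 40.   5. -45.  92.   3.  85.  55.]
```

```bash
python3 - <<'E'
from h import *
p,d,C=load('scene','s1'); W=cloud(d,C)
V=W[(d>0)&(W[...,0]<.95)]
for y in np.arange(-.8,.5,.1):
  s=''
  for x in np.arange(.2,.95,.05):
    m=(V[:,0]>=x)&(V[:,0]<x+.05)&(V[:,1]>=y)&(V[:,1]<y+.1)
    s+=' %5.2f'%(np.percentile(V[m,2],98) if m.sum()>3 else -9)
  print('%.1f'%y,s)
for n,P,o in [('a',(.38,-.42,.35),[180,0,20]),('b',(.528,.008,.27),[180,0,20])]:
  print(n,r.ik(P,o))
E
```

```text
-0.8  -9.00  0.00  0.08  0.11  0.09  0.07  0.11  0.43  0.43  0.42  0.41  0.39  0.38  0.33  0.34
-0.7  -9.00  0.00  0.00  0.01  0.01  0.07  0.11  0.33  0.40  0.41  0.34  0.36  0.34  0.33  0.35
-0.6  -9.00  0.00  0.00  0.00  0.00  0.07  0.11  0.33  0.34  0.34  0.34  0.34  0.33  0.33  0.37
-0.5  -9.00  0.00  0.01  0.01  0.01  0.03  0.04  0.33  0.33  0.33  0.33  0.33  0.33  0.33  0.38
-0.4  -9.00 -0.00  0.01  0.02  0.02  0.01  0.01  0.01  0.02  0.01  0.10  0.11  0.04  0.33  0.39
-0.3  -9.00  0.00  0.01  0.01  0.01  0.02  0.01  0.01  0.02  0.01  0.06  0.06  0.01  0.33  0.41
-0.2  -9.00  0.00  0.00  0.00  0.04  0.05  0.14  0.01  0.00  0.01  0.00  0.00  0.06  0.33  0.36
-0.1  -9.00  0.00  0.00  0.00  0.00  0.02  0.13  0.01  0.00  0.09  0.08  0.00  0.17  0.33  0.36
-0.0  -9.00  0.00  0.00  0.00  0.00  0.08  0.11  0.11  0.00  0.01  0.01  0.22  0.24  0.33  0.36
0.1  -9.00 -0.00  0.00  0.00  0.00  0.00  0.00  0.00  0.00  0.03  0.03  0.01  0.01  0.33  0.36
0.2  -9.00 -0.00  0.00  0.00  0.00  0.09  0.09  0.00  0.00  0.04  0.03  0.00  0.00  0.33  0.39
0.3  -9.00  0.00  0.00  0.00  0.00  0.12  0.14  0.09  0.00  0.09  0.09  0.08  0.01  0.33  0.52
0.4  -9.00  0.00  0.00  0.00  0.00  0.01  0.01  0.00  0.00  0.09  0.09  0.00  0.00  0.33  0.36
a [ 55.03681266   6.88582487 -10.99773144  82.68020521   1.31062652
  90.55910232 -25.87071503]
b [ 39.01566706   5.13161325 -45.07286178  94.91360133   3.67140472
  81.47482998 -76.48713245]
```

```bash
python3 - <<'E'
from h import *
r.movep((.38,-.42,.33),[180,0,20])
r.movep((.528,.008,.27),[180,0,20])
snap('wrist','w1'); print(r.current_t(), r.current_ee_pos(), r.current_tool_rot())
E
```

```text
3.4333 [0.52823612 0.00619532 0.26998672] [1.79985063e+02 3.24176007e-03 1.98356189e+01]
```

View pics/w1.png

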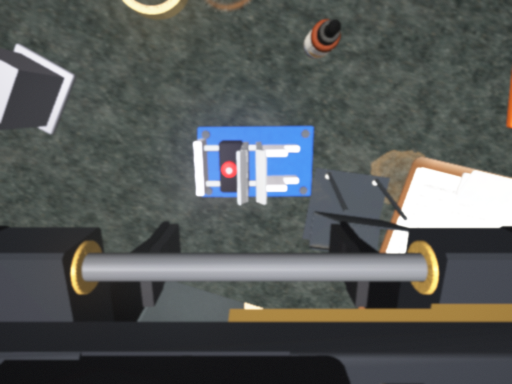

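```bash
python3 - <<'E'
from h import *
r.movel((.528,.008,.185),feed=.2)
p,d,C=snap('wrist','w2'); print(r.current_t(), r.current_ee_pos(), r.current_tool_rot())
for n in ['fixture','fixed_plate','sliding_plate']:
    print(n,[(round(o['score'],2),(np.array(o['position'])*[512,384]).round(1)) for o in r.spot_point('wrist',n)[:2]])
cv2.imwrite('pics/w2c.png',cv2.resize(p[90:270,150:350],None,fx=3.3,fy=3.3,interpolation=cv2.INTER_CUBIC))
W=cloud(d,C); hsv=cv2.cvtColor(p,cv2.COLOR_BGR2HSV)
b=(hsv[...,0]>100)&(hsv[...,0]<125)&(hsv[...,1]>150)&(abs(W[...,2]-.012)<.006)
P=W[b]; print(len(P),P[:,2].mean(),cv2.minAreaRect((P[:,:2]*1000).astype(np.float32)))
t=(W[...,2]>.104)&(W[...,2]<.118); t[240:]=0
print(t.sum(),cv2.minAreaRect((W[t][:,:2]*1000).astype(np.float32)))
# fixture-frame profile
th=np.radians(20); X=np.array([np.cos(th),np.sin(th)]); Y=np.array([-X[1],X[0]])
c=P[:,:2].min(0); 
for row in (165,175,185):
    print(row,[(u,round(float(W[row,u,:2]@Y*1000),1),round(float(W[row,u,2]*1000))) for u in range(225,290,2)])
E
```

```text
4.0583 [0.52910848 0.00781841 0.18651684] [ 1.79952590e+02 -1.30424515e-01  1.99687078e+01]
fixture [(0.6, array([252.2, 174.2]))]
fixed_plate [(0.84, array([258.8, 196.7]))]
sliding_plate [(0.71, array([246.9, 197.8]))]
862 0.011986646199469103 ((533.8706665039062, -10.689292907714844), (99.39161682128906, 123.61410522460938), 20.59518051147461)
1415 ((526.1629028320312, 9.799999237060547), (59.996826171875, 32.12547302246094), 20.361553192138672)
165 [(225, -143.0, 50), (227, -144.9, 49), (229, -146.8, 48), (231, -148.9, 49), (233, -151.0, 50), (235, -153.0, 50), (237, -158.2, 106), (239, -159.9, 107), (241, -161.5, 106), (243, -163.0, 104), (245, -164.5, 102), (247, -166.0, 92), (249, -166.3, 11), (251, -168.5, 12), (253, -170.8, 12), (255, -173.0, 13), (257, -175.3, 12), (259, -176.1, 100), (261, -177.7, 102), (263, -179.3, 104), (265, -180.9, 106), (267, -182.5, 107), (269, -184.1, 107), (271, -187.7, 71), (273, -189.5, 73), (275, -191.4, 71), (277, -193.2, 72), (279, -195.2, 70), (281, -196.8, 73), (283, -198.8, 71), (285, -200.6, 72), (287, -202.5, 72), (289, -204.2, 73)]
175 
[... 586 characters left out ...]
85, -207.0, 12), (287, -209.3, 12), (289, -211.6, 12)]
185 [(225, -144.2, 67), (227, -145.5, 61), (229, -147.6, 62), (231, -149.5, 62), (233, -155.0, 110), (235, -156.6, 111), (237, -158.2, 111), (239, -159.7, 108), (241, -161.2, 105), (243, -162.8, 104), (245, -164.4, 101), (247, -166.0, 99), (249, -166.2, 17), (251, -168.4, 12), (253, -170.7, 11), (255, -173.0, 12), (257, -175.3, 12), (259, -176.2, 101), (261, -177.8, 103), (263, -179.4, 106), (265, -181.0, 108), (267, -182.5, 109), (269, -184.1, 111), (271, -185.7, 112), (273, -193.6, 12), (275, -195.8, 13), (277, -198.2, 12), (279, -200.6, 11), (281, -202.7, 13), (283, -205.1, 12), (285, -207.3, 13), (287, -209.6, 13), (289, -212.0, 11)]
```

View pics/w2c.png

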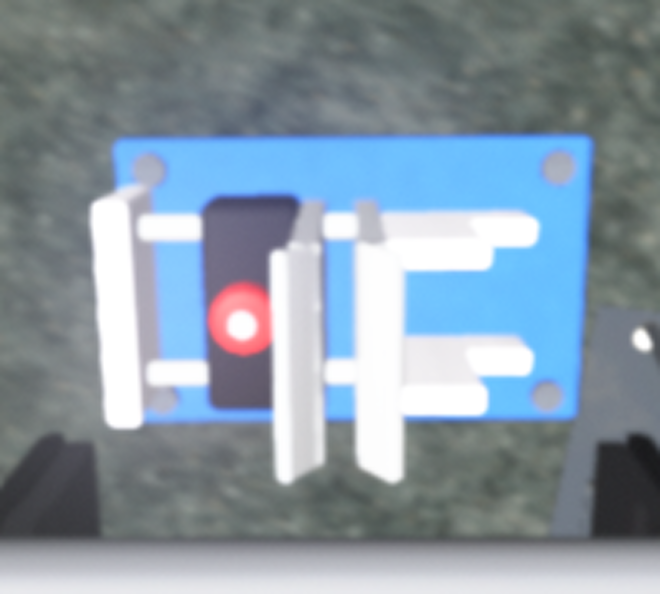

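```bash
cat > ed.py <<'E'
from h import *
p,d,C=load('wrist','w2'); W=cloud(d,C); T,f,cx,cy=C
A=[];B=[]
for row in range(160,232):
    z=W[row,:,2]
    hi=[u for u in range(230,252) if z[u]>.092]; lo=[u for u in range(252,285) if z[u]>.092]
    if not hi or not lo: continue
    for L,u in ((A,max(hi)+.5),(B,min(lo)-.5)):
        # intersect ray with z=.099
        q=T[:3,:3]@np.array([(u-cx)/f,(row-cy)/f,1]); s=(.1-T[2,3])/q[2]; L.append((T[:3,3]+s*q)[:2])
for n,L in (('slid',A),('fix',B)):
    L=np.array(L); 
    c,s,v=np.linalg.svd(L-L.mean(0)); a=np.degrees(np.arctan2(v[0,1],v[0,0]))
    print(n,len(L),L.mean(0),a%180,(L-L.mean(0))@v[1]*1000 .__abs__() if 0 else np.std((L-L.mean(0))@v[1])*1000)
    th=np.radians(20.35);X=np.array([np.cos(th),np.sin(th)]);Y=np.array([-X[1],X[0]])
    print('  Y',(L@Y).mean()*1000,'X range',(L@X).min(),(L@X).max())
t=(W[...,2]>.098)&(W[...,2]<.118); t[245:]=0
Q=W[t][:,:2]; x=Q@X; print('X plates',x.min(),x.max(), (x.min()+x.max())/2)
E
python3 ed.py
```

```text
slid 70 [0.52569006 0.01427075] 19.965269139106482 0.45188935507016004
  Y -169.43076183266115 X range 0.46651298688455306 0.5279124001224872
fix 70 [0.52863285 0.00616013] 20.44386849468799 0.28241469723466517
  Y -178.05852641446154 X range 0.4664313105053877 0.5278418213712415
X plates 0.45508981733494297 0.6462271557940344 0.5506584865644887
```

```bash
python3 - <<'E'
from h import *
r.movel((.528,.008,.25),feed=.3)
r.movep((.518,.320,.22),[180,0,169])
r.dwell(.2)
p,d,C=snap('wrist','w3'); print(r.current_t(), r.current_ee_pos(), r.current_tool_rot(),r.current_q().round(1),r.current_wrist_force())
W=cloud(d,C); hsv=cv2.cvtColor(p,cv2.COLOR_BGR2HSV)
y=(hsv[...,0]>20)&(hsv[...,0]<38)&(hsv[...,1]>120)
y[250:]=0
for lo,hi in((.136,.146),(.09,.13)):
  P=W[y&(W[...,2]>lo)&(W[...,2]<hi)]
  print(len(P),P.mean(0),cv2.minAreaRect((P[:,:2]*1000).astype(np.float32)))
Q=W[(~y)&(abs(W[...,2]-.09)<.004)]
print(len(Q),cv2.minAreaRect((Q[:,:2]*1000).astype(np.float32)))
E
```

```text
6.45 [0.51831392 0.31945113 0.22002303] [-1.79986200e+02  1.62006060e-02  1.68931141e+02] [ 12.4  23.6 -60.1  88.   20.6  80.4  29.9] [-0.39813802  0.64929324  0.91675636]
74 [0.51597475 0.31910318 0.13896835] ((518.5231323242188, 320.82763671875), (14.605727195739746, 42.9818229675293), 79.80065155029297)
96 [0.49745925 0.32406524 0.11622264] ((497.5391845703125, 323.9839782714844), (12.65263843536377, 1.0650591850280762), 80.97907257080078)
3351 ((576.9344482421875, 332.0779724121094), (211.93406677246094, 84.43311309814453), 15.457481384277344)
```

View pics/w3.png

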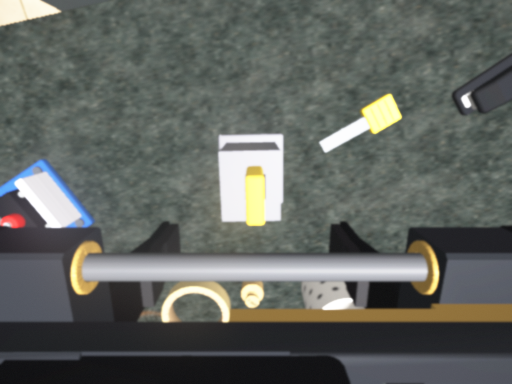

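```bash
python3 - <<'E'
from h import *
p,d,C=load('wrist','w3'); cv2.imwrite('pics/w3c.png',cv2.resize(p[80:240,200:420],None,fx=3,fy=3,interpolation=cv2.INTER_CUBIC))
r.gripper_to(.05,grasp_force=40)
o=[180,0,169.7]
r.movel((.5184,.3205,.16),feed=.15,orientation=o)
s=r.movel((.5184,.3205,.098),feed=.08,max_force=12)
print(s,r.current_ee_pos(),r.current_wrist_force())
r.gripper_to(.0,grasp_force=40)
print(r.current_finger_gap(),r.current_wrist_force(),r.current_t(),r.current_ee_pos())
E
```

```text
False [0.51863712 0.32083245 0.09842255] [0.4393571  0.38619091 0.51895055]
0.01540700089689379 [ 0.26206817 -0.6170114   0.96069123] 9.5083 [0.51841311 0.32035839 0.09807007]
```

View pics/w3c.png

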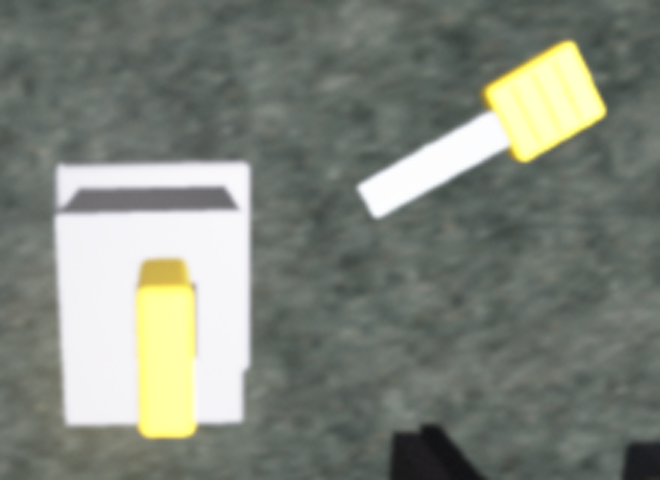

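```bash
python3 - <<'E'
from h import *
r.movel((.5184,.3205,.235),feed=.12)
p,d,C=snap('wrist','w4'); print(r.current_t(), r.current_ee_pos(), r.current_finger_gap(),r.current_wrist_force())
cv2.imwrite('pics/w4c.png',cv2.resize(p[120:260,190:320],None,fx=4.5,fy=4.5,interpolation=cv2.INTER_CUBIC))
s,_,_=snap('scene','s4'); cv2.imwrite('pics/s4c.png',cv2.resize(s[150:290,120:250],None,fx=4.5,fy=4.5,interpolation=cv2.INTER_CUBIC))
for n in ('wrist','scene'): print([(round(o['score'],2),(np.array(o['position'])*[512,384]).round(1)) for o in r.spot_point(n,'gauge_tip')[:3]])
E
```

```text
10.85 [0.51803432 0.32010655 0.2339802 ] 0.015866640542061813 [-0.32387063 -0.32373392 -2.01345181]
[(0.83, array([248.7, 198.6])), (0.63, array([323.5, 148.9]))]
[(0.86, array([152.2, 294.1])), (0.85, array([178.3, 235.8]))]
```

View pics/w4c.png

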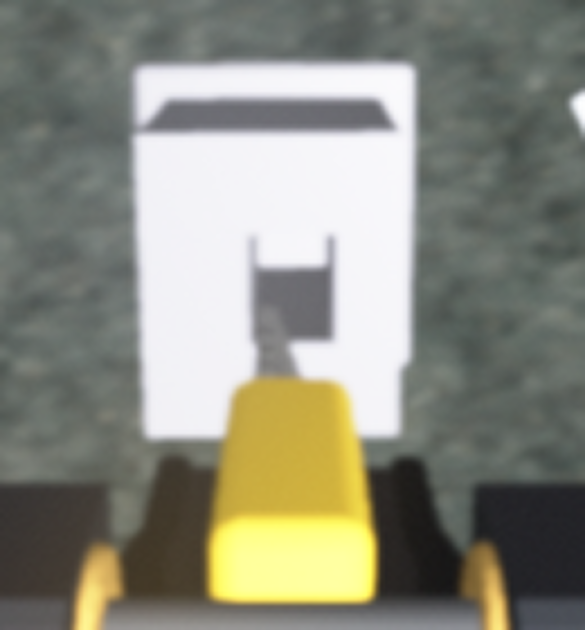

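View pics/s4c.png

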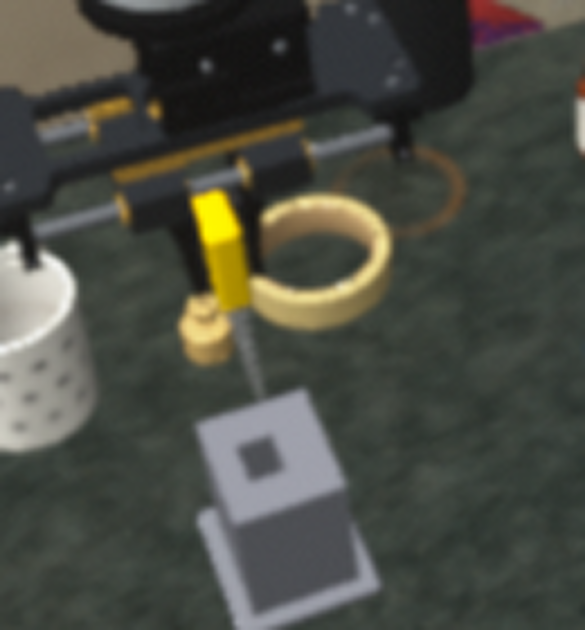

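```bash
cat >> h.py <<'E'
TH=np.radians(20.3); X=np.array([np.cos(TH),np.sin(TH)]); Y=np.array([-X[1],X[0]])
_t=np.radians(20.35); F0=.4971*np.array([np.cos(_t),np.sin(_t)])-.17806*np.array([-np.sin(_t),np.cos(_t)])
PSI=[180,0,-159.7]
def fx(x,y,z):  # fixture (mm) -> world TCP
    q=F0+X*x/1000+Y*y/1000; return (q[0],q[1],z/1000)
def tofx(p): 
    p=np.array(p); return np.array([(p[:2]-F0)@X*1000,(p[:2]-F0)@Y*1000,p[2]*1000])
def ff(): 
    f=np.array(r.current_wrist_force()); return np.array([f[:2]@X,f[:2]@Y,f[2]])
E
python3 - <<'E'
from h import *
print(F0, r.ik(fx(0,7,240),PSI))
r.movep(fx(0,7.3,240),PSI)
r.movel(fx(0,7.3,205),feed=.1); r.dwell(.3)
print(r.current_t(),tofx(r.current_ee_pos()),r.current_tool_rot(),ff(),r.current_torque(),r.current_q().round(1))
p,d,C=snap('wrist','w5')
cv2.imwrite('pics/w5c.png',cv2.resize(p[110:250,190:320],None,fx=4.5,fy=4.5,interpolation=cv2.INTER_CUBIC))
s,_,_=snap('side','d5'); cv2.imwrite('pics/d5c.png',cv2.resize(s[140:240,230:330],None,fx=6,fy=6,interpolation=cv2.INTER_CUBIC))
s,_,_=snap('scene','s5'); cv2.imwrite('pics/s5c.png',cv2.resize(s[120:250,220:350],None,fx=4.5,fy=4.5,interpolation=cv2.INTER_CUBIC))
E
```

```text
[0.52799498 0.00592197] [ 58.45054774  10.42542597 -68.70006334  97.47630948   9.89424952
  78.86382205  98.44577028]
12.975 [  0.29032613   7.18488049 205.48201691] [-1.79973850e+02  3.85498402e-02 -1.59708106e+02] [ 0.50269751  0.38675057 -2.2089213 ] [ 0.16641729 -0.06364718  0.01600564] [ 57.1  12.3 -68.  100.4  11.8  75.2  96.8]
```

View pics/w5c.png

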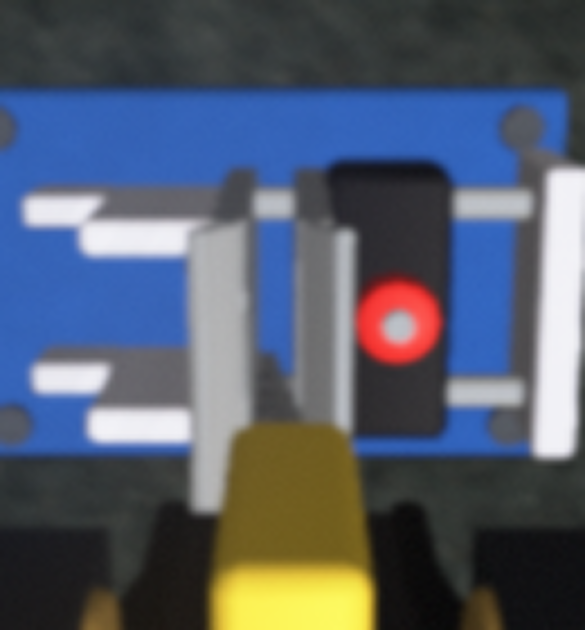

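View pics/s5c.png

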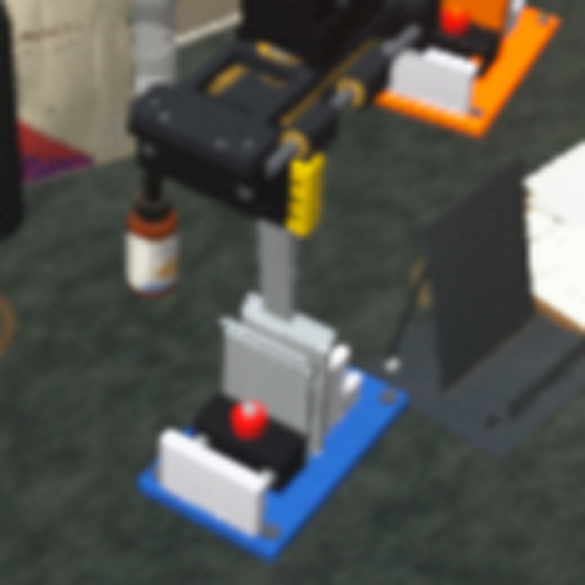

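View pics/d5c.png

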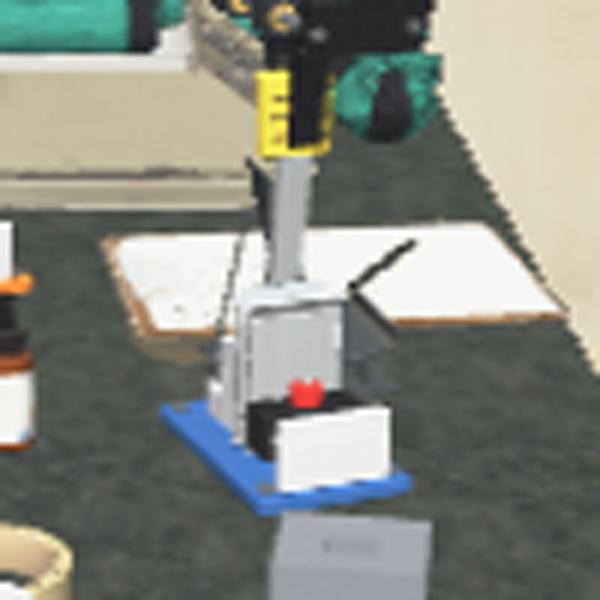

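```bash
python3 - <<'E'
from h import *
s=r.movel(fx(0,7.4,172),feed=.04,max_force=5); r.dwell(.3)
b=ff(); print(s,r.current_t(),tofx(r.current_ee_pos()),b)
y=7.4
for i in range(12):
    y-=.4; r.movel(fx(0,y,172),feed=.02); r.dwell(.15)
    f=ff(); print(round(y,1),tofx(r.current_ee_pos()).round(2),(f-b).round(2),r.current_t())
    if (f-b)[1]>3: break
E
```

```text
False 14.4 [6.58135520e-02 7.35497793e+00 1.72152023e+02] [-0.6472668  -0.48703083 -0.90592235]
7.0 [ -0.     7.   171.99] [ 0.23 -0.3  -0.16] 14.8
6.6 [1.00e-02 6.65e+00 1.72e+02] [ 1.    0.63 -0.71] 15.2
6.2 [1.0000e-02 6.2100e+00 1.7199e+02] [ 0.83  1.39 -1.55] 15.6
5.8 [ -0.     5.78 172.  ] [ 0.48  0.9  -0.33] 16.0
5.4 [2.0000e-02 5.4100e+00 1.7201e+02] [-0.05  0.2  -0.22] 16.4
5.0 [2.0000e-02 4.9800e+00 1.7201e+02] [-0.61  0.58 -1.41] 16.8
4.6 [1.00e-02 4.60e+00 1.72e+02] [ 0.48  0.2  -0.71] 17.2
4.2 [3.0000e-02 4.4700e+00 1.7201e+02] [0.9  1.   0.67] 17.6
3.8 [4.0000e-02 4.3600e+00 1.7202e+02] [1.07 2.92 0.01] 18.0
3.4 [3.0000e-02 4.1600e+00 1.7201e+02] [0.08 5.08 0.39] 18.4
```

```bash
cat >> h.py <<'E'
def fa(n=8):
    L=[]
    for i in range(n): r.dwell(.02); L.append(ff())
    return np.mean(L,0)
B=np.array([-.4,-.1,-1.6])
E
python3 - <<'E'
from h import *
p,d,C=snap('wrist','w6'); cv2.imwrite('pics/w6c.png',cv2.resize(p[110:250,190:320],None,fx=4.5,fy=4.5,interpolation=cv2.INTER_CUBIC))
print(fa())
y=3.7
s=r.movel(fx(0,y,152),feed=.03,max_force=7); print(s,tofx(r.current_ee_pos()).round(2),fa(),r.current_t(),r.current_tool_rot())
E
```

```text
[-0.78178756  5.14139474  0.31485146]
False [  0.45   4.33 151.96] [ 0.83322437  4.72801828 -0.4023061 ] 19.5333 [ 1.79954924e+02  5.56835457e-02 -1.59672258e+02]
```

View pics/w6c.png

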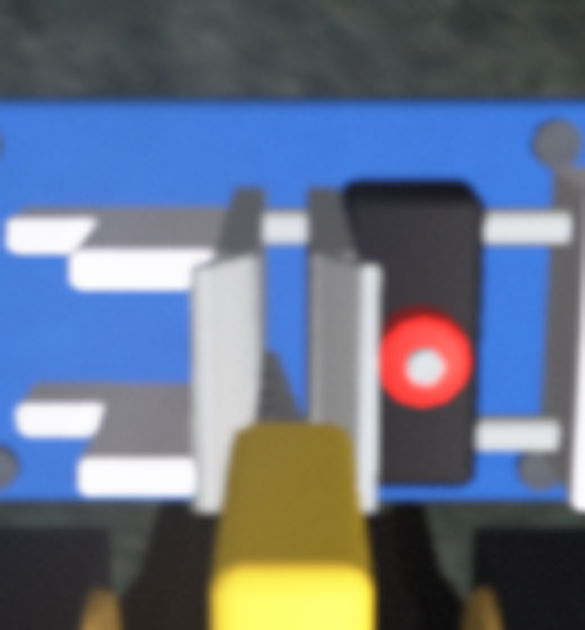

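```bash
python3 - <<'E'
from h import *
y=3.7; z=152
L=[]
for i in range(24):
    z-=1.; r.movel(fx(0,y,z),feed=.02); f=fa(6); L.append(f[2])
    print(z,tofx(r.current_ee_pos()).round(2),f.round(2),round(r.current_t(),2))
    if f[2]>1.8: break
E
```

```text
151.0 [  0.5    4.3  151.15] [0.48 5.19 0.23] 19.88
150.0 [  0.59   4.29 150.26] [0.02 5.5  0.73] 20.23
149.0 [  0.64   4.31 149.3 ] [0.16 5.65 1.19] 20.58
148.0 [  0.66   4.31 148.3 ] [0.59 5.42 0.83] 20.93
147.0 [  0.74   4.33 147.32] [0.29 5.49 0.92] 21.28
146.0 [  0.69   4.35 146.31] [0.21 5.51 0.38] 21.63
145.0 [  0.76   4.34 145.35] [0.35 5.27 1.16] 21.98
144.0 [  0.74   4.33 144.33] [0.54 5.15 0.78] 22.33
143.0 [  0.75   4.32 143.33] [0.37 5.22 1.11] 22.68
142.0 [  0.78   4.35 142.36] [0.52 5.33 1.01] 23.03
141.0 [  0.77   4.37 141.34] [0.78 5.54 0.95] 23.38
140.0 [  0.76   4.31 140.34] [0.69 5.3  1.09] 23.73
139.0 [  0.77   4.36 139.34] [0.48 5.47 0.96] 24.08
138.0 [  0.78   4.33 138.34] [0.21 5.48 1.01] 24.43
137.0 [  0.8    4.33 137.35] [0.39 5.45 1.  ] 24.78
136.0 [  0.77   4.37 136.32] [0.41 5.59 1.06] 25.13
135.0 [  0.79   4.37 135.33] [0.75 5.5  0.97] 25.48
134.0 [  0.77   4.37 134.33] [0.63 5.38 0.68] 25.83
133.0 [  0.8    4.34 133.35] [0.34 5.49 1.51] 26.18
132.0 [  0.82   4.39 132.36] [0.53 5.34 0.89] 26.53
131.0 [  0.86   4.36 131.47] [-0.06  5.51  1.94] 26.88
```

```bash
python3 - <<'E'
from h import *
y=3.7; z=131
for i in range(8):
    z-=.5; r.movel(fx(0,y,z),feed=.02); f=fa(8)
    print(z,tofx(r.current_ee_pos()).round(2),f.round(2),round(r.current_t(),2))
    if f[2]>3.8: break
print(r.current_finger_gap(),r.current_tool_rot())
E
```

```text
130.5 [  0.88   4.37 131.18] [-0.07  5.79  3.49] 27.27
130.0 [  0.94   4.35 130.9 ] [-0.41  5.89  4.57] 27.65
0.015451261418233858 [ 1.79984770e+02  9.40499409e-02 -1.59664180e+02]
```

```bash
python3 - <<'E'
from h import *
p,d,C=snap('wrist','w7'); cv2.imwrite('pics/w7c.png',cv2.resize(p[110:250,190:320],None,fx=4.5,fy=4.5,interpolation=cv2.INTER_CUBIC))
s,_,_=snap('scene','s7'); cv2.imwrite('pics/s7c.png',cv2.resize(s[120:250,220:350],None,fx=4.5,fy=4.5,interpolation=cv2.INTER_CUBIC))
r.dwell(1.0); print(fa(),tofx(r.current_ee_pos()),r.current_t())
# gap at z=100 in w5 (before) and w7 (after), same method
for tag in ('w5','w7'):
    p,d,C=load('wrist',tag); W=cloud(d,C); T,f,cx,cy=C; G=[]
    for row in range(140,200):
        z=W[row,:,2]; lowc=[u for u in range(235,275) if z[u]<.03]
        if len(lowc)<4: continue
        a,b=min(lowc),max(lowc)
        if b-a+1!=len(lowc) or z[a-1]<.09 or z[b+1]<.09: continue
        P=[]
        for u in(a-.5,b+.5):
            q=T[:3,:3]@np.array([(u-cx)/f,(row-cy)/f,1]); s=(.1-T[2,3])/q[2]; P.append(((T[:3,3]+s*q)[:2]-F0)@Y*1000)
        G.append(P)
    G=np.array(G); print(tag,len(G),G.mean(0) if len(G) else '', (G[:,1]-G[:,0]).mean() if len(G) else '')
E
```

```text
[-0.5488713   5.73199108  5.09637813] [  0.98042541   4.36391125 130.91967653] 28.8833
w5 3 [6.03809624 9.70135783] 3.663261585910077
w7 0
```

View pics/w7c.png

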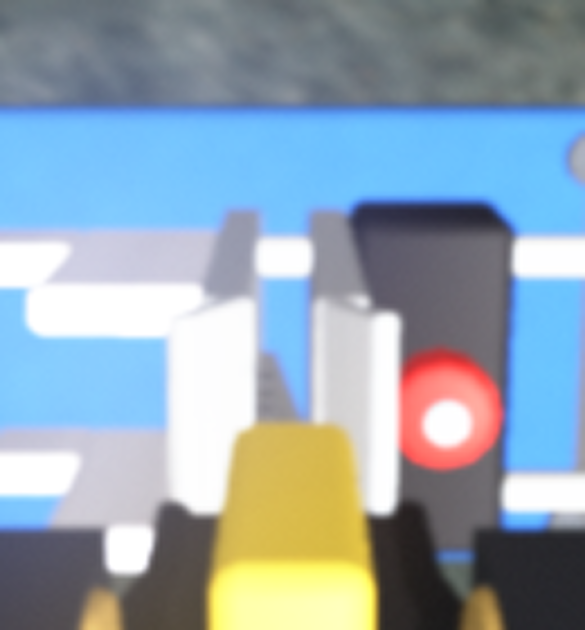

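View pics/s7c.png

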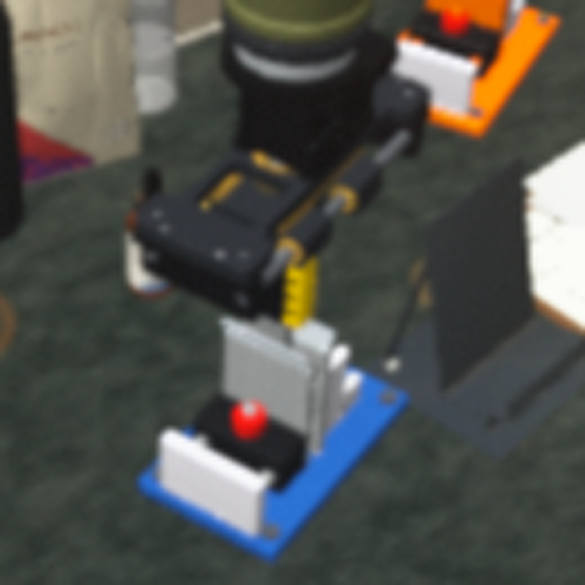

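```bash
python3 - <<'E'
from h import *
print(fa(),tofx(r.current_ee_pos()),r.current_finger_gap(),r.current_t())
r.finish_job()
E
```

```text
[-0.58764735  5.72051547  4.70301608] [  0.94768754   4.37381809 130.9069623 ] 0.015484403299735142 29.0167
the job is handed in; nothing more can be done
```

I lifted the gauge out of the grey stand, lowered it upright into the blue fixture's gap, and handed the job in at about 29 s with it still gripped there. No verdict is reported.

**Which one:** I took the gauge standing in the stand, not the smaller one lying on the table, and the blue fixture, not the orange one.

**Fit:** I leaned the flat face on the fixed plate with about 5.7 N sideways. I then lowered the gauge until the vertical drag rose about 4 N above its steady sliding level. The tip ended at a height of about 43 mm, which means a gap of about 9.4 mm.

**Last checks:**
- **Hold:** the grip gap was 15.5 mm, the tool was vertical within 0.1°, and force and position stayed steady over more than 1 s.
- **Force on the sliding plate:** I estimated about 4 N from the drag; it was not measured directly. That is below the 10 N or so at which the slide yields.
- **Sliding plate:** it looks unmoved in the scene camera. My numeric before-and-after check of the gap gave no usable result, so the picture is the only evidence.
- **Other objects:** I steered clear of the weight, tape roll, mug and bottle, but did not re-measure their positions at the end.

**Two disagreements:**
- The fixed plate was met about 1.5 mm further out than the camera predicted, which is within the calibration error.
- The first camera estimate of the gap was 8.6 mm against 9.4 mm from the contact depth, but the camera's depth profiles allow 8.6 to 10.2 mm.

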